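# Find the fullest puzzle tin and hold it over the sorting tray

## Task

Get ready to refill the sorting tray at the jigsaw board: first slide the tray by its post, without lifting it, from the blue felt mark onto the middle of the yellow one and let go of it. Then heft the three identical tins one at a time, from the robot's left to its right, lifting each a few centimetres off the board to feel its weight, and set the lighter ones back upright on the board. Finish while holding the heaviest tin upright and still above the middle of the tray, its underside about 16 cm above the board and touching nothing but the gripper; leave the mug, glue bottle and paperweight alone.

Things in the scene. Friction and masses are not known exactly. Their poses are not given: they have to be found in the camera images.
- board: Fixed dark green jigsaw board, 580 (x) by 1060 (y) mm, its top 4 mm above the table, with a 10 mm high brass frame around it and flat jigsaw pieces near its edges. Everything handled stands on it. Origin: centre of its underside, on the table.
- mark_start: Flat blue felt disc, 170 mm in diameter, under 1 mm thick, fixed, no obstacle; the tray stands on it at the start. Origin: its centre, on the board's top.
- mark_goal: Flat yellow felt disc, 170 mm in diameter, under 1 mm thick, fixed, no obstacle: where the tray must go. Origin: its centre, on the board's top. It is to the robot's left or right of the blue one, 0.2 to 0.4 m away.
- tray: Round white sorting tray, 150 mm in diameter, rim 22 mm high, with an upright wooden grip post in its middle, 24 mm in diameter, whose top is 75 mm above the tray's underside. 0.3 to 0.55 kg, slides under light pushes. Origin: centre of its underside, z up.
- tray_grip (a point): Point on the axis of the tray's post, 55 mm above the tray's underside: where to grip the post.
- tin_1: Closed round tin, blue with a white band and a brass-coloured lid; upright, 60 mm in diameter, 100 mm tall, hard straight sides. Origin: centre of its underside, z up. The three tins look the same; empty 120 g, with a hidden load inside: the heaviest weighs 370 to 420 g in all, the others 150 to 230 g; which is which changes from start to start. This is the one on the robot's left (+y).
- tin_2: Closed round tin, blue with a white band and a brass-coloured lid; upright, 60 mm in diameter, 100 mm tall, hard straight sides. Origin: centre of its underside, z up. The three tins look the same; empty 120 g, with a hidden load inside: the heaviest weighs 370 to 420 g in all, the others 150 to 230 g; which is which changes from start to start. This is the middle one.
- tin_3: Closed round tin, blue with a white band and a brass-coloured lid; upright, 60 mm in diameter, 100 mm tall, hard straight sides. Origin: centre of its underside, z up. The three tins look the same; empty 120 g, with a hidden load inside: the heaviest weighs 370 to 420 g in all, the others 150 to 230 g; which is which changes from start to start. This is the one on the robot's right (-y).
- mug: White mug, 76 mm in diameter, 90 mm tall, far to the left (+y). Bystander. Origin: centre of its underside.
- glue: White glue bottle with an orange cap, 52 mm in diameter, 130 mm tall, far to the right (-y). Bystander. Origin: centre of its underside.
- paperweight: Green glass paperweight, 68 mm in diameter, 36 mm tall, beyond the tins. Bystander. Origin: centre of its underside.

How it is judged (in metres and radians):
On the way, in this order (a step that is already met when the one before it is completed fails the run):
1. the tray has been slid onto the middle of the yellow mark and let go (horizontal distance between tray and mark_goal below 0.025 m and linear speed of tray below 0.02 m/s and contact force between tray and the fingers below 0.05 N), for 0.2 s.
2. the left tin is lifted off the board in the gripper (height (world z) of tin_1 above 0.024 m and contact force between tin_1 and the fingers above 1 N and contact force between tin_1 and board below 0.05 N and contact force between tin_1 and tray below 0.05 N), for 0.3 s.
3. the middle tin is lifted off the board in the gripper (height (world z) of tin_2 above 0.024 m and contact force between tin_2 and the fingers above 1 N and contact force between tin_2 and board below 0.05 N and contact force between tin_2 and tray below 0.05 N), for 0.3 s.
4. the right tin is lifted off the board in the gripper (height (world z) of tin_3 above 0.024 m and contact force between tin_3 and the fingers above 1 N and contact force between tin_3 and board below 0.05 N and contact force between tin_3 and tray below 0.05 N), for 0.3 s.
At the end, for the whole second after the job is handed in: Tray flat within 25 mm of the yellow mark's middle. Heaviest tin held still in the fingers, within 0.3 rad of upright, underside over 120 mm above the board, within 60 mm of the tray's axis, touching neither. The other two released, upright on the board (each pressing 0.8 to 2.95 N) (horizontal distance between tray and mark_goal below 0.025 m and height (world z) of tray below 0.01 m and angle between tray's own z axis and vertical below 0.1 rad and contact force between tray and the fingers below 0.05 N and ((height (world z) of tin_1 above 0.124 m and contact force between tin_1 and the fingers above 1 N and contact force between tin_1 and board below 0.05 N and contact force between tin_1 and tray below 0.05 N and angle between tin_1's own z axis and vertical below 0.3 rad and linear speed of tin_1 below 0.04 m/s and horizontal distance between tin_1 and tray below 0.06 m and contact force between tin_2 and board between 0.8 and 2.95 N and angle between each of tin_2, tin_3's own z axis and vertical below 0.12 rad and height (world z) of each of tin_2, tin_3 below 0.012 m and contact force between each of tin_2, tin_3 and the fingers below 0.05 N and linear speed of each of tin_2, tin_3 below 0.03 m/s and contact force between tin_3 and board between 0.8 and 2.95 N) or (height (world z) of tin_2 above 0.124 m and contact force between tin_2 and the fingers above 1 N and contact force between tin_2 and board below 0.05 N and contact force between tin_2 and tray below 0.05 N and angle between tin_2's own z axis and vertical below 0.3 rad and linear speed of tin_2 below 0.04 m/s and horizontal distance between tin_2 and tray below 0.06 m and contact force between tin_1 and board between 0.8 and 2.95 N and angle between each of tin_1, tin_3's own z axis and vertical below 0.12 rad and height (world z) of each of tin_1, tin_3 below 0.012 m and contact force between each of tin_1, tin_3 and the fingers below 0.05 N and linear speed of each of tin_1, tin_3 below 0.03 m/s and contact force between tin_3 and board between 0.8 and 2.95 N) or (height (world z) of tin_3 above 0.124 m and contact force between tin_3 and the fingers above 1 N and contact force between tin_3 and board below 0.05 N and contact force between tin_3 and tray below 0.05 N and angle between tin_3's own z axis and vertical below 0.3 rad and linear speed of tin_3 below 0.04 m/s and horizontal distance between tin_3 and tray below 0.06 m and contact force between tin_1 and board between 0.8 and 2.95 N and angle between each of tin_1, tin_2's own z axis and vertical below 0.12 rad and height (world z) of each of tin_1, tin_2 below 0.012 m and contact force between each of tin_1, tin_2 and the fingers below 0.05 N and linear speed of each of tin_1, tin_2 below 0.03 m/s and contact force between tin_2 and board between 0.8 and 2.95 N))); the arm keeps its last pose, push and grip.
It fails at once if the tray is lifted (over 12 mm) or tipped (height (world z) of tray above 0.016 m or angle between tray's own z axis and vertical above 0.25 rad).
It fails at once if a tin is knocked over (angle between any of tin_1, tin_2, tin_3's own z axis and vertical above 0.7 rad).
It fails at once if a bystander is moved more than 30 mm or tipped ((distance of mug from where it was at the start of the episode above 0.03 m or angle between mug's own z axis and vertical above 0.3 rad) or (distance of glue from where it was at the start of the episode above 0.03 m or angle between glue's own z axis and vertical above 0.3 rad) or (distance of paperweight from where it was at the start of the episode above 0.03 m or angle between paperweight's own z axis and vertical above 0.3 rad)).
It also fails if it takes over 72 s, if anything falls off the work surface, if the arm or the gripper's body presses on something with over 40 N, if the wrist force passes 120 N, or if a joint passes its speed limit or range.

## Robot

A 7-joint arm with a two-finger parallel gripper is mounted at the origin on the work surface. World frame = base frame: x ahead of the robot, y to its left, z up, the work surface at z = 0. Lengths are in m, angles in degrees, forces in N, time in s.
With the tool pointing down it reaches from about 0.4 to 0.85 m from the base axis. Payload 4.5 kg.
Tool frame: the origin (TCP) lies midway between the tips of the shut fingers; the grasp point (between the pads) lies 19 mm behind it; z points along the fingers, y is the line along which they close (so a half turn about z gives the same grasp; the last joint's range is limited). The gripper opens to 85 mm and grips with 20 to 120 N. Pads are 22 mm wide; open, the fingers measure 114 mm over their backs; the gripper's body (76 mm by 85 mm) begins 54 mm behind the grasp point. The pads swing forward as they close: fully open they stand 13 mm farther back than shut.
Start: joints at [-72.376, 39.483, -11.15, 89.685, 9.013, 51.709, -12.324], TCP at [0.169, 0.602, 0.231] pointing down, gripper open.
Joint ranges: [-172.22, 172.22], [-26.19, 119.32], [-84.43, 86.54], [7.71, 146.69], [-57.33, 237.33], [2.42, 119.75], [-152.13, 152.13]. Speed limits (degrees/s): [147.25, 147.25, 180, 180, 180, 180, 180].

## Interface

Orientations are given as a 3x3 rotation matrix whose columns are the frame's x, y, z axes.
In Python, from cell import monitor, cams, order gives the robot as it stands.
- The arm moves only by the shell command python3 -m crank 'ROWS' [FORCE]. ROWS is a JSON object whose one key "series" holds a list that holds one entry, the list of rows, each a list of 5 numbers: the finger opening in mm, from 0 to 85.4, then the shift along the world's x, y, z in units of 40 mm (1.0 is 40 mm), then the turn about the world's z in degrees. In form: {"series": [[[gripper, tx, ty, tz, turn], ...]]}. A call has 1 to 10 rows; each row shifts and turns the commanded pose from where the row before left it; what a row does not reach is not made up. A row lasts 1/8 s, in which the tool goes at most 62.5 mm and 10.7 degrees, less where a joint would pass 70% of its speed; a pose out of reach is approached as far as the arm can. A call is refused whole if a number of a shift passes 1 or a number of a turn 10.7, either way. A call with a gripper value outside its range is refused whole. The fingers move at their own pace and stop on an object; FORCE is the grip in N (left out, the last holds). Time passes only in rows, so rows that do not move let the fingers close. It gives the time, the measured TCP pose, the force, the opening and the grip force at its end, in the units of the state.
- monitor.state(): the state, without advancing time (a new reading comes with each control period).
- cams.snapshot(name): name is "scene" or "side" or "wrist"; returns (picture, depth): 420x560x3 uint8, blue, green, red; 420x560 float32, m along the optical axis (not along the pixel's ray), 0 where there is no reading.
- cams.calibration(name): a dict with "vfov" (degrees; the focal length in pixels is half the picture's height over the tangent of half this angle, whatever the lens; pixels are square), "cx", "cy" (the principal point, pixels), "k1" (the pictures are not rectified: a ray, as slopes to the right and down, at radius r is drawn at 1 + k1 r^2 times it, then the intrinsics apply), "extrinsics" (4x4, takes a point from world to camera coordinates); the wrist camera has in their place "hand_eye" (4x4, takes a point from camera to tool coordinates, whose origin is the TCP and whose axes are the flange's). Camera axes: x right, y down, z forward; pixel columns grow to the right and rows downward; lengths in m; the calibration is good to about 2 mm. A picture is of the moment at which its call begins: read the wrist's pose just before it. calibration takes no time and is no camera call.
- order.job_done(): hands the job in; it is judged then, once.
The state is a dict: "t": time; "qpos": joint angles; "qd": joint speeds; "effort": joint torques, N m; "ee_pos": TCP position; "ee_rot": TCP orientation; "contact_force": force on the tool from outside, world axes, zero at the start; "ft_torque": the same for the moment, N m; "opening": finger opening in m; "finger_force": force on a finger pad.
Only numpy, scipy, OpenCV 4.12 (cv2) and the standard library are available. Lean on these libraries where they do the work, as an engineer would, in place of code of your own. Each camera call takes 0.05 s, during which the arm holds its last target. There are 200 camera calls.

## Working session

There is one attempt and no reset: what is moved stays moved. The work goes in short steps, Python scripts to look and compute and a shell command to move; the robot and the scene stay as the last step left them, time stands still between calls to the robot, and variables do not carry over. Pictures are saved under pics/ and viewed, at most 10 in all, crops included, and the job is handed in when it is done.

```bash
ls; mkdir -p pics; cat > h.py <<'E'
import numpy as np, cv2
from cell import monitor, cams, order
def K(n):
    c=cams.calibration(n); f=210/np.tan(np.radians(c["vfov"])/2); return c,f
def ray(n,u,v):
    c,f=K(n)
    # invert radial model: drawn = s*(1+k1 r^2)
    d=np.array([(u-c["cx"])/f,(v-c["cy"])/f]); s=d.copy()
    for _ in range(30): s=d/(1+c["k1"]*(s@s))
    return np.array([s[0],s[1],1.])
def c2w(n,st=None):
    c,_=K(n)
    if "extrinsics" in c: return np.linalg.inv(np.array(c["extrinsics"]))
    T=np.eye(4);T[:3,:3]=st["ee_rot"];T[:3,3]=st["ee_pos"]
    return T@np.array(c["hand_eye"])
def pt(n,u,v,d,st=None):
    T=c2w(n,st); return T[:3,:3]@(ray(n,u,v)*d)+T[:3,3]
def atz(n,u,v,z,st=None):
    T=c2w(n,st); r=T[:3,:3]@ray(n,u,v); return T[:3,3]+r*(z-T[2,3])/r[2]
def cloud(n,d,st=None):
    c,f=K(n); v,u=np.mgrid[0:420,0:560]
    D=np.stack([(u-c["cx"])/f,(v-c["cy"])/f],-1); s=D.copy()
    for _ in range(30): s=D/(1+c["k1"]*(s**2).sum(-1,keepdims=True))
    P=np.concatenate([s,np.ones((420,560,1))],-1)*d[...,None]
    T=c2w(n,st); return P@T[:3,:3].T+T[:3,3]
E
python3 - <<'E'
from h import *
st=monitor.state(); print({k:np.round(v,3).tolist() for k,v in st.items()})
for n in("scene","side"):
    p,d=cams.snapshot(n); cv2.imwrite(f"pics/{n}0.png",p); np.savez(f"{n}0.npz",p=p,d=d)
    print(n,cams.calibration(n)["vfov"],np.round(c2w(n),3).tolist())
E
```

```text
pics
{'t': 0.0, 'qpos': [-72.376, 39.534, -11.144, 89.747, 9.013, 51.71, -12.324], 'qd': [0.064, 0.049, -0.002, 0.005, -0.051, 0.028, 0.026], 'effort': [-0.0, -53.961, -1.267, -15.854, 0.009, 0.009, -0.0], 'ee_pos': [0.169, 0.601, 0.23], 'ee_rot': [[-0.963, 0.27, -0.0], [0.27, 0.963, -0.002], [-0.0, -0.002, -1.0]], 'contact_force': [-0.671, 0.474, 1.193], 'ft_torque': [0.006, -0.054, 0.047], 'finger_force': 0.0, 'opening': 0.085}
scene 53.773594234257814 [[-0.022, 0.846, -0.533, 1.218], [1.0, 0.02, -0.009, 0.018], [0.003, -0.533, -0.846, 1.07], [0.0, 0.0, 0.0, 1.0]]
side 56.97170105279931 [[-0.946, -0.16, 0.283, 0.318], [-0.325, 0.483, -0.813, 0.78], [-0.006, -0.861, -0.509, 0.566], [0.0, 0.0, 0.0, 1.0]]
```

View pics/scene0.png

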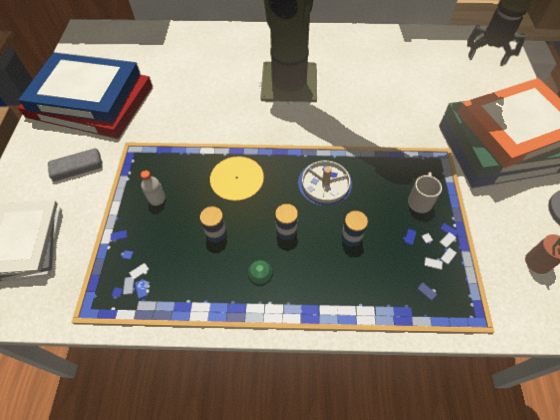

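View pics/side0.png

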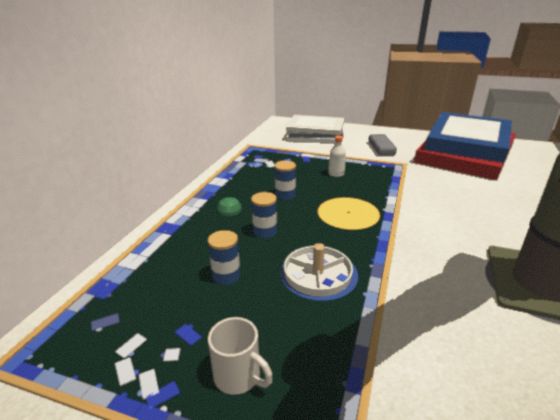

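The scene view shows the tray post at (326,173), the yellow mark at (237,178), the tin lids at (211,215), (287,213) and (355,220), the mug at (425,193), the glue at (152,188) and the paperweight at (260,271). In the side view the post top is at (318,248), the yellow mark at (348,213), and the lids of tins 1, 2 and 3 are at (223,241), (264,200) and (286,167).

```bash
cat > seg.py <<'E'
from h import *
def lids(tag):
    out={}
    for n in("scene","side"):
        z=np.load(f"{n}{tag}.npz"); p,d=z["p"],z["d"]; W=cloud(n,d); ok=d>0
        h=cv2.cvtColor(p,cv2.COLOR_BGR2HSV)
        x0,x1,y0,y1=.28,.86,-.5,.5
        box=ok&(W[...,0]>.25)&(W[...,0]<.95)&(abs(W[...,1])<.55)
        def comps(m,amin=25):
            k,l,s,c=cv2.connectedComponentsWithStats(m.astype(np.uint8))
            return [(l==i) for i in range(1,k) if s[i,4]>=amin]
        r=[]
        for name,m in (("lid",(abs(W[...,2]-.104)<.008)&box),("posttop",(abs(W[...,2]-.079)<.008)&box),
            ("yellow",(h[...,0]>20)&(h[...,0]<35)&(h[...,1]>150)&(h[...,2]>120)&box&(abs(W[...,2])<.02)),
            ("rim",(abs(W[...,2]-.026)<.006)&box)):
            for c in comps(m):
                q=W[c]; v,u=np.nonzero(c)
                lo,hi=np.percentile(q,2,0),np.percentile(q,98,0)
                (cu,cv_),rad=cv2.minEnclosingCircle(np.stack([u,v],1).astype(np.float32))
                print(n,name,c.sum(),"px",np.round([u.mean(),v.mean()],1),"mean",np.round(q.mean(0),4),"mid",np.round((lo+hi)/2,4)[:2],"ext",np.round(hi-lo,3)[:2])
if __name__=="__main__":
    import sys; lids(sys.argv[1])
E
python3 seg.py 0
```

```text
scene lid 56 px [458.5 119.6] mean [0.277  0.5453 0.1023] mid [0.2812 0.5439] ext [0.059 0.012]
scene lid 74 px [148.1 181.3] mean [ 0.5413 -0.3931  0.1025] mid [ 0.5388 -0.3966] ext [0.025 0.032]
scene lid 344 px [285.8 213.2] mean [0.6379 0.0035 0.1027] mid [0.6376 0.0039] ext [0.056 0.054]
scene lid 355 px [210.6 215.7] mean [ 0.6508 -0.2004  0.1024] mid [ 0.6497 -0.2003] ext [0.056 0.054]
scene lid 356 px [355.8 220.2] mean [0.6556 0.1927 0.1027] mid [0.655  0.1928] ext [0.055 0.054]
scene posttop 53 px [455.9 126.2] mean [0.2834 0.5438 0.0789] mid [0.2812 0.5437] ext [0.061 0.011]
scene posttop 47 px [326.8 169.3] mean [0.4661 0.1222 0.0763] mid [0.4643 0.1217] ext [0.021 0.021]
scene posttop 89 px [430.6 181.5] mean [0.5056 0.4255 0.0795] mid [0.5155 0.4166] ext [0.047 0.059]
scene posttop 85 px [151.3 188.1] mean [ 0.5494 -0.3884  0.0803] mid [ 0.5439 -0.3946] ext [0.034 0.047]
scene posttop 92 px [423.5 195.3] mean [0.5545 0.3972 0.0792] mid [0.5451 0.404 ] ext [0.043 0.062]
scene posttop 54 px [285.6 224.4] mean [0.66   0.0034 0.0796] mid [0.6555 0.0042] ext [0.021 0.055]
sc
[... 2454 characters left out ...]
7] ext [0.048 0.027]
side rim 70 px [285.2 191.8] mean [ 0.6414 -0.1768  0.0258] mid [ 0.6455 -0.1863] ext [0.051 0.039]
side rim 117 px [228.6 206.5] mean [ 0.7622 -0.0454  0.0263] mid [ 0.7685 -0.0536] ext [0.055 0.042]
side rim 94 px [265.  228.9] mean [0.6266 0.0269 0.026 ] mid [0.6337 0.0188] ext [0.055 0.036]
side rim 607 px [318.2 268.7] mean [0.4621 0.131  0.024 ] mid [0.4638 0.1265] ext [0.143 0.145]
side rim 125 px [226.3 274.2] mean [0.6418 0.2153 0.0261] mid [0.6487 0.2072] ext [0.05  0.037]
side rim 115 px [233.6 348.3] mean [0.5446 0.3853 0.0265] mid [0.5421 0.3889] ext [0.033 0.023]
side rim 302 px [241.5 381.2] mean [0.5064 0.4379 0.0266] mid [0.5114 0.4302] ext [0.081 0.042]
```

```bash
python3 - <<'E'
from h import *
for n in("scene","side"):
    z=np.load(f"{n}0.npz"); p,d=z["p"],z["d"]; h=cv2.cvtColor(p,cv2.COLOR_BGR2HSV)
    m=((h[...,0]>18)&(h[...,0]<36)&(h[...,1]>120)&(h[...,2]>130)).astype(np.uint8)
    k,l,s,c=cv2.connectedComponentsWithStats(m); i=1+np.argmax(s[1:,4])
    cn=max(cv2.findContours((l==i).astype(np.uint8),0,1)[0],key=len)[:,0]
    q=np.array([atz(n,u,v,.005) for u,v in cn]); W=cloud(n,d)[l==i]
    A=np.c_[q[:,:2],np.ones(len(q))]; x=np.linalg.lstsq(A,-(q[:,:2]**2).sum(1),rcond=None)[0]
    print(n,s[i],"circle",-x[:2]/2,"r",np.sqrt((x[:2]**2).sum()/4-x[2]),"depth mean",W[W[:,2]!=0].mean(0),np.median(W[:,2]))
E
```

```text
scene [ 210  156   54   45 1904] circle [ 0.45083914 -0.15761993] r 0.08491455241303296 depth mean [ 0.45492663 -0.15700563  0.00767409] 0.0037531866149129733
side [ 318  197   62   33 1589] circle [ 0.44881296 -0.15565315] r 0.085123978999335 depth mean [ 0.44702409 -0.14927845  0.00643836] 0.004346512752119058
```

```bash
python3 -m crank '{"series":[[[85,0.6,-0.95,0,1.6],[85,0.6,-0.95,0,1.6],[85,0.6,-0.95,0,1.6],[85,0.6,-0.95,0,1.6],[85,0.6,-0.95,0,1.6],[85,0.6,-0.95,0,1.6],[85,0.6,-0.95,0,1.6],[85,0.6,-0.95,0,1.6],[85,0.6,-0.95,0,1.6],[85,0.6,-0.95,0,1.6]]]}' 60
```

```text
t: 1.35
ee_pos: [0.4095, 0.2203, 0.2312]
ee_rot: [[-1.0, -0.006, -0.0], [-0.006, 1.0, -0.0], [0.0, -0.0, -1.0]]
contact_force: [0.8, 1.1, -0.6]
opening: 0.0849
finger_force: 0.0
```

```bash
python3 -m crank '{"series":[[[85,0.5,-0.9,-0.2,0],[85,0.3,-0.6,-0.2,0],[85,0,0,0,0],[85,0,0,0,0]]]}'
python3 - <<'E'
from h import *
st=monitor.state(); p,d=cams.snapshot("wrist"); cv2.imwrite("pics/w1.png",p)
W=cloud("wrist",d,st); print(st["ee_pos"],st["ee_rot"])
m=(abs(W[...,2]-.079)<.008)&(d>0)&(np.hypot(W[...,0]-.464,W[...,1]-.124)<.03)
q=W[m];v,u=np.nonzero(m);print(m.sum(),u.mean(),v.mean(),q.mean(0),(np.percentile(q,2,0)+np.percentile(q,98,0))/2)
m=(abs(W[...,2]-.026)<.006)&(d>0)
q=W[m];print(m.sum(),(np.percentile(q,1,0)+np.percentile(q,99,0))/2,np.ptp(q,0))
E
```

```text
t: 1.85
ee_pos: [0.4406, 0.1628, 0.2154]
ee_rot: [[-1.0, -0.007, -0.0], [-0.007, 1.0, 0.001], [0.0, 0.001, -1.0]]
contact_force: [0.5, 0.4, 0.1]
opening: 0.0848
finger_force: 0.0
[0.44055345 0.16283102 0.21537648] [[-9.99977686e-01 -6.67459630e-03 -2.79645624e-04]
 [-6.67486119e-03  9.99977265e-01  9.57277577e-04]
 [ 2.73249825e-04  9.59122812e-04 -9.99999503e-01]]
494 234.70647773279353 223.7995951417004 [0.46484466 0.12617217 0.07855111] [0.46554316 0.12625037 0.07665844]
3676 [0.57339707 0.12696517 0.02598525] [0.37319243 0.64535886 0.0119851 ]
```

```bash
python3 -m crank '{"series":[[[85,0.61,-0.93,0,0.4],[85,0,0,-0.8,0],[85,0,0,-0.8,0],[85,0,0,-0.8,0],[85,0,0,-0.8,0],[85,0,0,-0.6,0],[85,0,0,-0.4,0],[85,0,0,0,0],[85,0,0,0,0]]]}'
python3 - <<'E'
from h import *
for n in("wrist","side"):
    p,d=cams.snapshot(n); cv2.imwrite(f"pics/{n}2.png",p)
E
```

```text
t: 3.02
ee_pos: [0.4656, 0.1255, 0.0479]
ee_rot: [[-1.0, -0.014, 0.001], [-0.014, 1.0, 0.001], [-0.001, 0.001, -1.0]]
contact_force: [0.4, 0.3, -0.1]
opening: 0.0852
finger_force: 0.0
```

```bash
python3 -m crank '{"series":[[[85,0,0,-0.12,0],[24,0,0,0,0],[22,0,0,0,0],[20,0,0,0,0],[20,0,0,0,0],[20,0,0,0,0],[20,0,0,0,0],[20,0,0,0,0]]]}' 30
```

```text
t: 4.12
ee_pos: [0.4654, 0.1244, 0.0427]
ee_rot: [[-1.0, -0.012, 0.0], [-0.012, 1.0, -0.0], [-0.0, -0.0, -1.0]]
contact_force: [0.0, -1.0, 4.4]
opening: 0.0233
finger_force: 29.4
```

```bash
python3 -m crank '{"series":[[[20,-0.03,-0.3,0,0],[20,-0.03,-0.6,0,0],[20,-0.03,-0.7,0,0],[20,-0.03,-0.7,0,0],[20,-0.04,-0.7,0,0],[20,-0.04,-0.7,0,0],[20,-0.04,-0.7,0,0],[20,-0.04,-0.7,0,0],[20,-0.04,-0.7,0,0],[20,-0.04,-0.6,0,0]]]}'; python3 -m crank '{"series":[[[20,0,-0.4,0,0],[20,0,-0.2,0,0],[20,0,0,0,0],[20,0,0,0,0]]]}'; cat > tray.py <<'E'
from h import *
for n in("scene","side"):
    p,d=cams.snapshot(n); W=cloud(n,d); m=(abs(W[...,2]-.026)<.006)&(d>0)&(np.hypot(W[...,0]-.45,W[...,1]+.157)<.11)
    q=W[m]; A=np.c_[q[:,:2],np.ones(len(q))]
    r=np.hypot(*(q[:,:2]-np.median(q[:,:2],0)).T)
    print(n,(np.percentile(q,1,0)+np.percentile(q,99,0))/2,np.ptp(q,0)); cv2.imwrite(f"pics/{n}_tray.png",p)
E
python3 tray.py
```

```text
t: 5.38
ee_pos: [0.4518, -0.1306, 0.0427]
ee_rot: [[-1.0, -0.014, 0.002], [-0.014, 1.0, 0.003], [-0.002, 0.003, -1.0]]
contact_force: [1.0, 4.6, 3.7]
opening: 0.0233
finger_force: 29.9
t: 5.88
ee_pos: [0.4513, -0.1558, 0.0427]
ee_rot: [[-1.0, -0.012, 0.001], [-0.012, 1.0, -0.0], [-0.001, -0.0, -1.0]]
contact_force: [0.1, -0.8, 6.2]
opening: 0.0233
finger_force: 30.0
scene [ 0.45378297 -0.15742917  0.02498408] [0.14789325 0.14643463 0.01188678]
side [ 0.44987614 -0.15212     0.02540576] [0.14823519 0.14917182 0.01157652]
```

```bash
python3 -m crank '{"series":[[[60,0,0,0,0],[85,0,0,0,0],[85,0,0,0,0],[85,0,0,0.4,0],[85,0,0,0.8,0],[85,0,0,1,0],[85,0,0,1,0],[85,0.3,0.6,0.4,0],[85,0.6,0.95,0,0],[85,0.6,0.95,0,0]]]}'; python3 -m crank '{"series":[[[85,0.6,0.95,0,0],[85,0.6,0.95,0,0],[85,0.6,0.95,0,0],[85,0.6,0.95,0,0],[85,0.6,0.95,0,0],[85,0.2,0.6,0,0],[85,0,0,0,0],[85,0,0,0,0]]]}'
cat > tin.py <<'E'
from h import *
import sys
x,y=map(float,sys.argv[1:3])
st=monitor.state(); p,d=cams.snapshot("wrist"); W=cloud("wrist",d,st)
m=(abs(W[...,2]-.104)<.008)&(d>0)&(np.hypot(W[...,0]-x,W[...,1]-y)<.06)
q=W[m]; v,u=np.nonzero(m); c=(np.percentile(q,1,0)+np.percentile(q,99,0))/2
print("ee",st["ee_pos"],"n",m.sum(),"px",u.min(),u.max(),v.min(),v.max(),"lid",np.round(c,4),"z",np.median(q[:,2]),"ext",np.round(np.ptp(q,0),3),"units to go",np.round((c-st["ee_pos"])/.04,2))
cv2.imwrite(f"pics/wt_{st['t']:.1f}.png",p)
E
python3 tin.py .6535 .195; python3 tray.py
```

```text
t: 7.22
ee_pos: [0.5114, -0.0549, 0.1868]
ee_rot: [[-1.0, -0.011, 0.0], [-0.011, 1.0, -0.0], [-0.0, -0.0, -1.0]]
contact_force: [-0.6, -0.8, -0.5]
opening: 0.085
finger_force: 0.0
t: 8.22
ee_pos: [0.6384, 0.1566, 0.186]
ee_rot: [[-1.0, -0.011, -0.001], [-0.011, 1.0, -0.002], [0.001, -0.002, -1.0]]
contact_force: [0.4, -0.7, -0.6]
opening: 0.0852
finger_force: 0.0
ee [0.63839921 0.15662553 0.18602131] n 4618 px 286 363 198 273 lid [0.655  0.196  0.1028] z 0.10439105074597545 ext [0.061 0.06  0.01 ] units to go [ 0.41  0.98 -2.08]
scene [ 0.45065439 -0.1570124   0.02472583] [0.15305831 0.1459147  0.01053464]
side [ 0.44989764 -0.15272096  0.02544265] [0.14756053 0.1513227  0.01198813]
```

```bash
python3 -m crank '{"series":[[[85,0.41,0.98,0,0],[85,0,0,0,0],[85,0,0,-0.8,0],[85,0,0,-0.8,0],[85,0,0,-0.8,0],[85,0,0,-0.6,0],[85,0,0,-0.3,0],[85,0,0,0,0]]]}'; python3 tin.py .655 .196
```

```text
t: 9.38
ee_pos: [0.655, 0.1967, 0.0541]
ee_rot: [[-1.0, -0.012, -0.001], [-0.012, 1.0, -0.001], [0.001, -0.001, -1.0]]
contact_force: [0.1, -0.5, 1.2]
opening: 0.0846
finger_force: 0.0
ee [0.65503931 0.19674569 0.05410887] n 17989 px 85 451 238 361 lid [0.6464 0.1978 0.1036] z 0.10439954934462084 ext [0.046 0.118 0.016] units to go [-0.22  0.03  1.24]
```

```bash
python3 -m crank '{"series":[[[55,0,0,0,0],[50,0,0,0,0],[50,0,0,0,0],[50,0,0,0,0],[50,0,0,0,0],[50,0,0,0,0]]]}' 50; python3 -m crank '{"series":[[[50,0,0,0.3,0],[50,0,0,0.5,0],[50,0,0,0.3,0],[50,0,0,0,0],[50,0,0,0,0],[50,0,0,0,0]]]}'; cat > wt.py <<'E'
from h import *
r=[]
for i in range(4):
    p,d=cams.snapshot("side"); s=monitor.state(); r.append([s["contact_force"][2],s["effort"][1],s["effort"][3],*s["ft_torque"]])
print(s["ee_pos"],s["opening"],s["finger_force"]); print(np.round(np.mean(r,0),2),"sd",np.round(np.std(r,0),2))
cv2.imwrite(f"pics/s_{s['t']:.1f}.png",p)
E
python3 wt.py
```

```text
t: 10.18
ee_pos: [0.6565, 0.197, 0.0562]
ee_rot: [[-1.0, -0.012, 0.002], [-0.012, 1.0, -0.001], [-0.002, -0.001, -1.0]]
contact_force: [-0.5, -2.0, 6.5]
opening: 0.0593
finger_force: 53.7
t: 10.92
ee_pos: [0.6548, 0.1975, 0.0977]
ee_rot: [[-1.0, -0.013, -0.001], [-0.013, 1.0, -0.001], [0.001, -0.001, -1.0]]
contact_force: [0.4, -1.0, -3.3]
opening: 0.059
finger_force: 54.7
[0.65515832 0.19765536 0.09808548] 0.059190133457358816 54.71809286624193
[-3.930e+00 -6.443e+01 -1.434e+01 -1.000e-02 -2.000e-02 -0.000e+00] sd [0.44 0.08 0.01 0.02 0.02 0.02]
```

```bash
python3 -m crank '{"series":[[[50,0,0,-0.4,0],[50,0,0,-0.4,0],[50,0,0,-0.2,0],[50,0,0,-0.06,0],[50,0,0,0,0],[50,0,0,0,0]]]}'; python3 -m crank '{"series":[[[70,0,0,0,0],[85,0,0,0,0],[85,0,0,0,0],[85,0,0,0.5,0],[85,0,0,0.9,0],[85,0,0,1,0],[85,0,0,0.9,0],[85,0,0,0,0]]]}'; python3 wt.py;python3 tin.py .655 .196
```

```text
t: 11.88
ee_pos: [0.6549, 0.1974, 0.0562]
ee_rot: [[-1.0, -0.012, -0.001], [-0.012, 1.0, -0.001], [0.001, -0.001, -1.0]]
contact_force: [-2.7, -1.2, 1.8]
opening: 0.059
finger_force: 54.5
t: 12.88
ee_pos: [0.6578, 0.1992, 0.1934]
ee_rot: [[-1.0, -0.012, 0.008], [-0.012, 1.0, 0.004], [-0.008, 0.004, -1.0]]
contact_force: [-0.7, -0.6, 1.0]
opening: 0.0847
finger_force: 0.0
[0.65467121 0.19729314 0.18737475] 0.08495745714720047 0.0
[-3.000e-02 -6.164e+01 -1.634e+01 -1.000e-02  1.000e-02  2.000e-02] sd [0.4  0.33 0.22 0.02 0.02 0.03]
ee [0.65467121 0.19729314 0.18737475] n 4762 px 236 314 175 252 lid [0.6537 0.1986 0.104 ] z 0.10442237163453745 ext [0.06  0.06  0.011] units to go [-0.02  0.03 -2.08]
```

```bash
python3 -m crank '{"series":[[[85,-0.1,-0.6,0,0],[85,-0.1,-0.9,0,0],[85,-0.1,-0.9,0,0],[85,-0.1,-0.9,0,0],[85,0,-0.8,0,0],[85,0,-0.2,0,0],[85,0,0,0,0],[85,0,0,0,0]]]}'; python3 tin.py .636 .0055
```

```text
t: 14.12
ee_pos: [0.6392, 0.0279, 0.1881]
ee_rot: [[-1.0, -0.015, -0.0], [-0.015, 1.0, 0.002], [0.0, 0.002, -1.0]]
contact_force: [-0.6, 1.0, 0.8]
opening: 0.0853
finger_force: 0.0
ee [0.63918882 0.02792618 0.18814449] n 4770 px 206 284 173 249 lid [0.6372 0.0065 0.1036] z 0.10432795023598795 ext [0.06 0.06 0.01] units to go [-0.05 -0.54 -2.11]
```

```bash
python3 -m crank '{"series":[[[85,-0.05,-0.54,0,0],[85,0,0,-0.2,0],[85,0,0,-0.8,0],[85,0,0,-0.8,0],[85,0,0,-0.8,0],[85,0,0,-0.5,0],[85,0,0,-0.2,0],[85,0,0,0,0]]]}'; python3 -m crank '{"series":[[[55,0,0,0,0],[50,0,0,0,0],[50,0,0,0,0],[50,0,0,0,0],[50,0,0,0,0],[50,0,0,0,0]]]}'; python3 -m crank '{"series":[[[50,0,0,0.3,0],[50,0,0,0.5,0],[50,0,0,0.3,0],[50,0,0,0,0],[50,0,0,0,0],[50,0,0,0,0]]]}'; python3 wt.py
```

```text
t: 15.18
ee_pos: [0.6376, 0.0042, 0.0562]
ee_rot: [[-1.0, -0.012, 0.0], [-0.012, 1.0, 0.0], [-0.0, 0.0, -1.0]]
contact_force: [0.1, 0.1, -0.2]
opening: 0.0849
finger_force: 0.0
t: 15.92
ee_pos: [0.6384, 0.0045, 0.0575]
ee_rot: [[-1.0, -0.013, 0.002], [-0.013, 1.0, 0.0], [-0.002, 0.0, -1.0]]
contact_force: [-0.4, -0.2, 6.0]
opening: 0.0593
finger_force: 53.5
t: 16.68
ee_pos: [0.6368, 0.004, 0.0994]
ee_rot: [[-1.0, -0.013, -0.001], [-0.013, 1.0, -0.0], [0.001, -0.0, -1.0]]
contact_force: [-1.0, -0.2, -2.8]
opening: 0.0592
finger_force: 54.3
[0.63714143 0.00415396 0.09973392] 0.05924564015890233 54.33165891095996
[-2.260e+00 -5.955e+01 -1.245e+01 -4.000e-02  1.000e-02 -2.000e-02] sd [0.15 0.07 0.01 0.01 0.02 0.03]
```

```bash
python3 -m crank '{"series":[[[50,0,0,-0.4,0],[50,0,0,-0.4,0],[50,0,0,-0.2,0],[50,0,0,-0.06,0],[50,0,0,0,0],[50,0,0,0,0]]]}'; python3 -m crank '{"series":[[[70,0,0,0,0],[85,0,0,0,0],[85,0,0,0,0],[85,0,0,0.5,0],[85,0,0,0.9,0],[85,0,0,1,0],[85,0,0,0.9,0],[85,0,0,0,0]]]}'; python3 tin.py .637 .0055;  python3 -m crank '{"series":[[[85,0.1,-0.6,0,0],[85,0.1,-0.9,0,0],[85,0.1,-0.9,0,0],[85,0,-0.9,0,0],[85,0,-0.9,0,0],[85,0,-0.6,0,0],[85,0,0,0,0],[85,0,0,0,0]]]}'; python3 tin.py .649 -.198
```

```text
t: 17.62
ee_pos: [0.6369, 0.0041, 0.0576]
ee_rot: [[-1.0, -0.012, -0.001], [-0.012, 1.0, -0.0], [0.001, -0.0, -1.0]]
contact_force: [-2.6, -0.1, 2.3]
opening: 0.0591
finger_force: 54.4
t: 18.62
ee_pos: [0.6399, 0.0049, 0.1945]
ee_rot: [[-1.0, -0.012, 0.008], [-0.012, 1.0, 0.001], [-0.008, 0.001, -1.0]]
contact_force: [0.6, 0.6, -1.0]
opening: 0.0852
finger_force: 0.0
ee [0.63992337 0.00485931 0.19451849] n 4562 px 237 313 169 243 lid [0.636  0.006  0.1039] z 0.10437889057268387 ext [0.06  0.059 0.011] units to go [-0.1   0.03 -2.26]
t: 19.68
ee_pos: [0.6491, -0.1857, 0.1893]
ee_rot: [[-1.0, -0.014, -0.001], [-0.014, 1.0, 0.002], [0.001, 0.002, -1.0]]
contact_force: [0.3, 0.5, 0.6]
opening: 0.0848
finger_force: 0.0
ee [ 0.64913497 -0.18569784  0.1892962 ] n 4675 px 218 296 177 253 lid [ 0.6505 -0.1978  0.1037] z 0.10434712955249714 ext [0.06  0.06  0.011] units to go [ 0.03 -0.3  -2.14]
```

```bash
python3 -m crank '{"series":[[[85,0.03,-0.3,0,0],[85,0,0,-0.2,0],[85,0,0,-0.8,0],[85,0,0,-0.8,0],[85,0,0,-0.8,0],[85,0,0,-0.5,0],[85,0,0,-0.2,0],[85,0,0,0,0]]]}'; python3 -m crank '{"series":[[[55,0,0,0,0],[50,0,0,0,0],[50,0,0,0,0],[50,0,0,0,0],[50,0,0,0,0],[50,0,0,0,0]]]}'; python3 -m crank '{"series":[[[50,0,0,0.3,0],[50,0,0,0.5,0],[50,0,0,0.3,0],[50,0,0,0,0],[50,0,0,0,0],[50,0,0,0,0]]]}'; python3 wt.py
```

```text
t: 20.72
ee_pos: [0.6508, -0.1998, 0.0578]
ee_rot: [[-1.0, -0.013, 0.0], [-0.012, 1.0, 0.0], [-0.0, 0.0, -1.0]]
contact_force: [0.2, 0.6, -0.2]
opening: 0.085
finger_force: 0.0
t: 21.48
ee_pos: [0.6518, -0.1998, 0.0593]
ee_rot: [[-1.0, -0.012, 0.003], [-0.012, 1.0, -0.0], [-0.003, -0.0, -1.0]]
contact_force: [-0.7, 1.3, 5.8]
opening: 0.0598
finger_force: 54.5
t: 22.22
ee_pos: [0.65, -0.1998, 0.101]
ee_rot: [[-1.0, -0.013, -0.001], [-0.013, 1.0, 0.0], [0.001, 0.0, -1.0]]
contact_force: [0.3, -0.4, -1.9]
opening: 0.0598
finger_force: 54.4
[ 0.65038282 -0.19980458  0.10131672] 0.05982449724466324 54.39302433282137
[-1.710e+00 -6.259e+01 -1.369e+01 -3.000e-02  2.000e-02 -2.000e-02] sd [0.28 0.08 0.01 0.01 0.04 0.03]
```

Measured weights are 3.9 N, 2.3 N and 1.7 N, so tin_1 is the heaviest. I'll set tin_3 down and go back for tin_1.

```bash
python3 -m crank '{"series":[[[50,0,0,-0.4,0],[50,0,0,-0.4,0],[50,0,0,-0.2,0],[50,0,0,-0.06,0],[50,0,0,0,0],[50,0,0,0,0]]]}'; python3 -m crank '{"series":[[[70,0,0,0,0],[85,0,0,0,0],[85,0,0,0,0],[85,0,0,0.5,0],[85,0,0,0.9,0],[85,0,0,1,0],[85,0,0,0.9,0],[85,0,0,0,0]]]}'; python3 tin.py .65 -.1985;  python3 -m crank '{"series":[[[85,0,0.6,0,0],[85,0,1,0,0],[85,0,1,0,0],[85,0,1,0,0],[85,0,1,0,0],[85,0,1,0,0],[85,0,1,0,0],[85,0,1,0,0],[85,0,1,0,0],[85,0,0.8,0,0]]]}'; python3 -m crank '{"series":[[[85,0.1,0.5,0,0],[85,0,0,0,0],[85,0,0,0,0]]]}';  python3 tin.py .654 .198
```

```text
t: 23.18
ee_pos: [0.65, -0.1997, 0.0594]
ee_rot: [[-1.0, -0.013, -0.001], [-0.013, 1.0, 0.0], [0.001, 0.0, -1.0]]
contact_force: [-2.8, 1.6, 5.0]
opening: 0.0601
finger_force: 54.8
t: 24.18
ee_pos: [0.6533, -0.1999, 0.1965]
ee_rot: [[-1.0, -0.012, 0.009], [-0.012, 1.0, -0.001], [-0.009, -0.001, -1.0]]
contact_force: [-0.5, 0.2, 0.6]
opening: 0.0849
finger_force: 0.0
ee [ 0.65334545 -0.19990688  0.19651231] n 4489 px 239 315 168 242 lid [ 0.6491 -0.1975  0.1041] z 0.10436057018391665 ext [0.06  0.06  0.011] units to go [-0.11  0.06 -2.31]
t: 25.48
ee_pos: [0.6495, 0.178, 0.1904]
ee_rot: [[-1.0, -0.014, -0.002], [-0.014, 1.0, 0.0], [0.002, 0.0, -1.0]]
contact_force: [0.3, 0.8, -0.3]
opening: 0.0851
finger_force: 0.0
t: 25.85
ee_pos: [0.6549, 0.1936, 0.1909]
ee_rot: [[-1.0, -0.01, -0.0], [-0.01, 1.0, -0.002], [0.0, -0.002, -1.0]]
contact_force: [0.3, 0.4, -0.2]
opening: 0.0851
finger_force: 0.0
ee [0.65492861 0.19361561 0.19085025] n 4651 px 242 319 174 249 lid [0.6537 0.1987 0.1039] z 0.10438975615660698 ext [0.06  0.06  0.011] units to go [-0.03  0.13 -2.17]
```

```bash
python3 -m crank '{"series":[[[85,-0.03,0.1,0,0],[85,0,0,-0.2,0],[85,0,0,-0.8,0],[85,0,0,-0.8,0],[85,0,0,-0.8,0],[85,0,0,-0.5,0],[85,0,0,-0.2,0],[85,0,0,-0.05,0],[85,0,0,0,0]]]}'; python3 -m crank '{"series":[[[55,0,0,0,0],[50,0,0,0,0],[50,0,0,0,0],[50,0,0,0,0],[50,0,0,0,0],[50,0,0,0,0]]]}'; python3 -m crank '{"series":[[[50,0,0,0.3,0],[50,0,0,0.6,0],[50,0,0,0.8,0],[50,0,0,0.8,0],[50,0,0,0.8,0],[50,0,0,0.5,0],[50,0,0,0.25,0],[50,0,0,0,0],[50,0,0,0,0]]]}'; python3 wt.py
```

```text
t: 27.02
ee_pos: [0.6541, 0.2005, 0.0583]
ee_rot: [[-1.0, -0.012, 0.002], [-0.012, 1.0, 0.001], [-0.002, 0.001, -1.0]]
contact_force: [-0.2, 0.3, 0.9]
opening: 0.0846
finger_force: 0.0
t: 27.78
ee_pos: [0.6542, 0.1995, 0.0585]
ee_rot: [[-1.0, -0.012, 0.002], [-0.012, 1.0, -0.001], [-0.002, -0.001, -1.0]]
contact_force: [-1.5, -2.4, 5.3]
opening: 0.059
finger_force: 53.1
t: 28.9
ee_pos: [0.6526, 0.1998, 0.218]
ee_rot: [[-1.0, -0.013, -0.002], [-0.013, 1.0, -0.001], [0.002, -0.001, -1.0]]
contact_force: [-0.4, -0.4, -4.1]
opening: 0.0587
finger_force: 54.8
[0.65299721 0.1999859  0.21842499] 0.05935122968259191 54.757883520796895
[-4.010e+00 -6.211e+01 -1.746e+01  3.000e-02  0.000e+00 -0.000e+00] sd [0.84 0.19 0.06 0.02 0.02 0.02]
```

```bash
python3 -m crank '{"series":[[[50,-0.2,-0.4,0,0],[50,-0.4,-0.7,0,0],[50,-0.5,-0.9,0,0],[50,-0.5,-0.9,0,0],[50,-0.5,-0.9,0,0],[50,-0.5,-0.9,0,0],[50,-0.5,-0.9,0,0],[50,-0.5,-0.9,0,0],[50,-0.5,-0.9,0,0],[50,-0.4,-0.7,0,0]]]}'; python3 -m crank '{"series":[[[50,-0.4,-0.5,0,0],[50,-0.15,-0.2,0,0],[50,0,-0.1,0,0],[50,0,0,0,0],[50,0,0,0,0],[50,0,0,0,0],[50,0,0,0,0]]]}'; python3 wt.py; python3 -c "
from h import *
p,d=cams.snapshot('scene'); cv2.imwrite('pics/fin_scene.png',p)
q,_=cams.snapshot('side'); cv2.imwrite('pics/fin_side.png',q)"
```

```text
t: 30.35
ee_pos: [0.4725, -0.1256, 0.2193]
ee_rot: [[-1.0, -0.011, -0.0], [-0.011, 1.0, -0.001], [0.0, -0.001, -1.0]]
contact_force: [-0.2, 0.1, -3.4]
opening: 0.059
finger_force: 54.9
t: 31.22
ee_pos: [0.4515, -0.1555, 0.2193]
ee_rot: [[-1.0, -0.013, 0.0], [-0.013, 1.0, 0.0], [-0.0, 0.0, -1.0]]
contact_force: [0.4, -0.2, -4.0]
opening: 0.0588
finger_force: 54.8
[ 0.45138706 -0.15581346  0.21932187] 0.058953651206296545 54.82299488503486
[-4.290e+00 -4.336e+01 -1.266e+01  1.000e-02  1.000e-02 -1.000e-02] sd [0.49 0.   0.   0.04 0.04 0.02]
```

View pics/fin_scene.png

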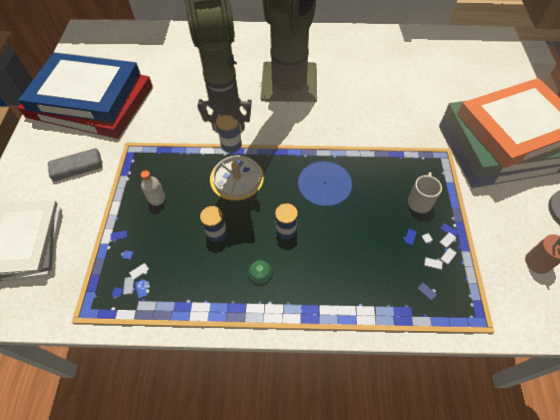

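View pics/fin_side.png

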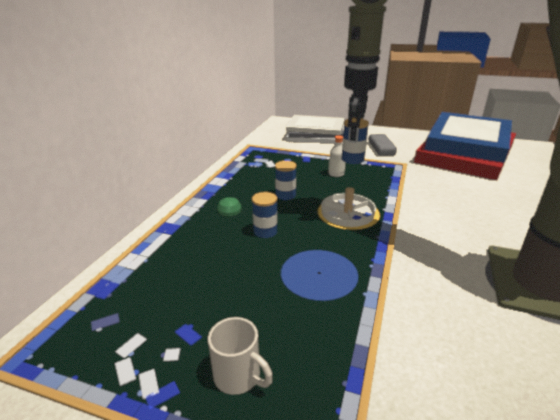

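In the scene view the tray sits centred on the yellow mark at (237,178), and the held tin is upright above it at (229,132). Tins 2 and 3 stand upright at (286,220) and (213,223). The mug, glue and paperweight haven't moved, and the side view agrees.

```bash
python3 -c "
from cell import order
print(order.job_done())"
```

```text
the job is handed in; nothing more can be done
None
```

I handed the job in at about 31 s: the tray is on the yellow mark and released, all three tins were hefted left to right, the lighter two are back upright on the board, and the heaviest (tin_1, about 0.4 kg) is held upright about 16 cm above the board over the tray; no verdict came back.

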